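Peel a stuck tray off the craft-table stack and present it

ROBOT

A 6-joint arm with a two-finger parallel gripper is mounted at the origin on the work surface. World frame = base frame: x ahead of the robot, y to its left, z up, the work surface at z = 0. Lengths are in m, angles in rad, forces in N, time in s.
With the tool pointing down it reaches from about 0.3 to 0.775 m from the base axis. Payload 14.6 kg.
Tool frame: the origin (TCP) lies on the centre line of the jaws, within the pads' length; the fingertips stand 25 mm ahead of it and the grasp point (between the pads) lies 6 mm ahead of it (ctrl.tip_reach is the distance from the TCP to the fingertips, in m); z points along the fingers, y is the line along which they close (so a half turn about z gives the same grasp; the last joint's range is limited). The gripper opens to 94 mm and grips with 3 to 60 N. Pads are 16 mm wide; open, the fingers measure 119 mm over their backs; the gripper's body (75 mm by 177 mm) begins 78 mm behind the grasp point.
Start: joints at [-1.307, 0.3, 1.521, -0, 1.321, -0.067], TCP at [0.179, -0.52, 0.23] pointing down, gripper open.
Joint ranges: [-3.03, 3.03], [-0.79, 2.21], [0.23, 2.52], [-1.04, 4.18], [0, 3.07], [-2.55, 2.55]. Speed limits (rad/s): [2.22, 2.22, 2.57, 3.14, 3.14, 3.14].

INTERFACE

Orientations are given as [roll, pitch, yaw] about the fixed x, y, z axes, in that order (R = Rz(yaw) Ry(pitch) Rx(roll)).
In Python, from station import ctrl gives the robot as it stands. The module is installed in compiled form; this text tells all that it offers.
- The arm moves only by the tool apply_moves, never from a script. Its argument "deltas" is a list of rows, each a list of 7 numbers: the closure in counts, from 0 (fully open) to 255 (shut), then the shift along the world's x, y, z in cm, then the turn, a rotation vector about the world's x, y, z in rad. In form: [[jaw, tx, ty, tz, ax, ay, az], ...]. A call has 1 to 10 rows; each row shifts and turns the commanded pose from where the row before left it; what a row does not reach is not made up. A row lasts 1/10 s, in which the tool goes at most 50 mm and 8.59 degrees, less where a joint would pass 70% of its speed; a pose out of reach is approached as far as the arm can. A call with a gripper value outside its range is refused whole. The fingers move at their own pace and stop on an object; "grip_force" is the grip in N (left out, the last holds). Time passes only in rows, so rows that do not move let the fingers close. It gives the time, the measured TCP pose, the force, the opening and the grip force at its end, in the units of the state.
- ctrl.get_obs(): the state, without advancing time (a new reading comes with each control period).
- ctrl.camera(name): name is "scene" or "top"; returns a dict with "img" (384x512x3 uint8, red, green, blue), "K" (3x3 intrinsics, pixels), "pose" (4x4, takes a point from camera to world coordinates). Camera axes: x right, y up, looking along -z (the intrinsics and any distortion apply to the point x, -y, -z); pixel columns grow to the right and rows downward; lengths in m; the calibration is good to about 2 mm. A picture is of the moment at which its call begins. There is no depth.
- ctrl.hand_in(): hands the job in; it is judged then, once.
The state is a dict: "time_s": time; "qpos": joint angles; "joint_vel": joint speeds; "tau": joint torques, N m; "ee_pos": TCP position; "eef_rot": TCP orientation; "force": force on the tool from outside, world axes, zero at the start; "moment": the same for the moment, N m; "grip_width": finger opening in m; "grip_force": force on a finger pad.
Only numpy, scipy, OpenCV 4.12 (cv2) and the standard library are available. Lean on these libraries where they do the work, as an engineer would, in place of code of your own. Each camera call takes 0.05 s, during which the arm holds its last target. There are 200 camera calls.

TASK

Swing the caddy's hasp up off its catch and right back past upright, then take the top tray by its red corner tab and peel it off the sticky stack, that corner first while the opposite corner is still down, so that the rest of the stack stays where it is. Finish while holding the tray by its tab, level and still, over the middle of the cork mat, about 15 cm above the table, touching nothing but the gripper; do not disturb anything else on the table.

Things in the scene. Friction and masses are not known exactly. Their poses are not given: they have to be found in the camera images.
- hasp (a joint): steel hold-down hasp: flat strap 24 mm wide, hinged at the caddy's far (+x) edge, reaching towards the robot over the middle of the stack to a staple on the near edge. 0 = shut, level, 4 mm above the tray's rim; positive = swung up and back (rad), 1.57 = upright, stop at 2.3. Stiff hinge: stays where left, needs about 1 N at its tab
- hasp_tab (a point): centre of the red upright grip tab at the hasp's free end, 176 mm from the hinge and 15.5 mm above it when shut (84 mm above the table): 18 mm along the strap, 10 mm thick (across the strap, along the hinge axis), 28 mm tall; the 3 mm strap under it is 10 mm wide there. Axes as the caddy's when shut, turning with the hasp
- hasp_hinge (a point): point on the hasp's hinge axis, mid-strap, 68 mm above the table. Its y axis is the hinge axis; opening is a positive turn about +y, so that the tab (lying towards -x) rises and goes back over the hinge
- caddy: fixed plywood board 180 x 190 x 10 mm with low fences, on which the stack stands; origin under its centre on the table, x axis away from the robot side towards the hinge; a catch post 64 mm tall stands at its near edge (x = -70 mm), hinge lugs 74 mm tall at x = +76 mm
- stack_top (a point): centre of the top rim of the rest of the stack (five nested silver trays, one loose lump of about 0.8 kg, 110 x 150 mm, 46 mm tall), 46 mm above its underside and 56 mm above the table; axes as the caddy's. It must stay down on the caddy
- tray_center (a point): centre, half-way up, of the top tray: silver, formed, 110 mm (its x) x 150 mm (its y), 22 mm tall, 3 mm rim, 0.1 kg. At first nested in the stack, rim top 62 mm above the table, 6 mm above the next rim, axes as the caddy's. Gummy amber dabs at its four corners hold it by 1.5 to 3 N each, most opposite the tab, and let go once that corner is 4 mm up, so it is peeled tab corner first
- tray_tab (a point): centre of the red upright pull tab standing on the top tray's near right corner: 22 mm long along the tray's diagonal, 6 mm thick across the diagonal, 28 mm tall above the rim; it lies at (-50, -68, +25) mm from tray_center in the tray's axes
- tab_corner (a point): rim corner of the top tray under the pull tab, at (-55, -75, +11) mm from tray_center (rim's upper face)
- far_corner (a point): opposite rim corner of the top tray, at (+55, +75, +11) mm from tray_center (rim's upper face); the diagonal between the corners is 186 mm
- mat: fixed cork mat, 200 x 220 x 3 mm, where the tray is to be presented; origin at its centre on the table
- gourd: large dried bottle gourd, orange-brown, 104 mm wide, 160 mm tall, standing; bystander, leave alone
- small_gourd: small dried gourd, 68 mm wide, 85 mm tall, standing between the caddy's and the mat's places; bystander, leave alone
- varnish: amber varnish bottle, 56 mm wide, 110 mm tall; bystander, leave alone
- paint_jar: blue paint jar, 56 mm wide, 60 mm tall; bystander, leave alone
- wood_slice: flat round wood blank, 100 mm wide, 10 mm thick; bystander, leave alone
- cup: blue ceramic cup, 72 mm wide, 90 mm tall; bystander, leave alone
- brush: paint brush lying on the table; bystander, leave alone
- tray: the same top tray as tray_center; origin at the centre of its underside, 11 mm below tray_center
- stack: the same rest of the stack as stack_top; origin at the centre of its underside
Things that resemble listed ones, but are neither listed nor needed, are in the scene too. What is shaped like the tray but green is not meant.

How it is judged:
By the outcome, as a careful person would: the job done as asked, in the order asked, and still so for the second after the job is handed in, while the arm keeps its last pose, push and grip.
It also fails if it takes over 66 s, if anything falls off the work surface, if the arm or the gripper's body presses on something with over 40 N, if the wrist force passes 120 N, or if a joint passes its speed limit or range.

## Working session

There is one attempt and no reset: what is moved stays moved. The work goes in short steps, Python scripts to look and compute and a tool call to move; the robot and the scene stay as the last step left them, time stands still between calls to the robot, and variables do not carry over. Pictures are saved under pics/ and viewed, at most 10 in all, crops included, and the job is handed in when it is done.

Besides the shell and the picture viewer there is one more tool, called after "Request:" by a JSON object that holds its "name" and its "arguments", one argument or row to a line. apply_moves: Moves the arm, as the interface text tells. Its arguments: {"type":"object","properties":{"deltas":{"type":"array"},"grip_force":{"type":"number"}},"required":["deltas"]}

```bash
mkdir -p pics; python3 - <<'E'
from station import ctrl
import cv2,pickle
d={}
for n in("scene","top"):
    c=ctrl.camera(n); d[n]=c; cv2.imwrite(f"pics/{n}0.png",cv2.resize(c["img"][:,:,::-1],(800,600),interpolation=cv2.INTER_CUBIC)); print(n,{k:v for k,v in c.items() if k!='img'})
pickle.dump(d,open("cam0.pkl","wb"))
print(ctrl.get_obs(), ctrl.tip_reach)
E
```

```text
scene {'K': array([[356.95028068,   0.        , 254.826773  ],
       [  0.        , 356.95028068, 186.62911497],
       [  0.        ,   0.        ,   1.        ]]), 'pose': array([[ 0.26806087, -0.54811529,  0.79228341,  1.37110718],
       [ 0.96332688,  0.16276574, -0.21332752, -0.25883023],
       [-0.01202852,  0.82041267,  0.57164532,  0.69743712],
       [ 0.        ,  0.        ,  0.        ,  1.        ]])}
top {'K': array([[445.64145376,   0.        , 254.35733471],
       [  0.        , 445.64145376, 189.06288936],
       [  0.        ,   0.        ,   1.        ]]), 'pose': array([[ 1.29847343e-02,  9.92164423e-01, -1.24262443e-01,
         3.33682250e-01],
       [-9.99911605e-01,  1.32394700e-02,  1.22438098e-03,
        -2.27208381e-02],
       [ 2.85995613e-03,  1.24235561e-01,  9.92248631e-01,
         1.73465130e+00],
       [ 0.00000000e+00,  0.00000000e+00,  0.00000000e+00,
         1.00000000e+00]])}
{'time_s': 0.1, 'qpos': array([-1.30657071e+00,  3.00436080e-01,  1.52151011e+00,  8.80417041e-06,
        1.32071271e+00, -6.66035907e-02]), 'joint_vel': array([ 0.00047743, -0.00054166, -0.00118722,  0.00113004, -0.00056167,
        0.0010829 ]), 'tau': array([ 1.27178137e-03, -5.32642829e+01, -3.53284121e+01,  7.09299138e-02,
        2.34895886e-02, -7.60840112e-05]), 'ee_pos': array([ 0.17859758, -0.5199736 ,  0.22993555]), 'eef_rot': array([-3.14052933e+00, -7.94726667e-05,  3.30826980e-01]), 'force': array([ 0.77252253, -0.9829691 , -0.90401686]), 'moment': array([-0.03026399,  0.0188304 , -0.02585041]), 'grip_force': 0.0, 'grip_width': 0.09408027717431901} 0.025
```

View pics/scene0.png

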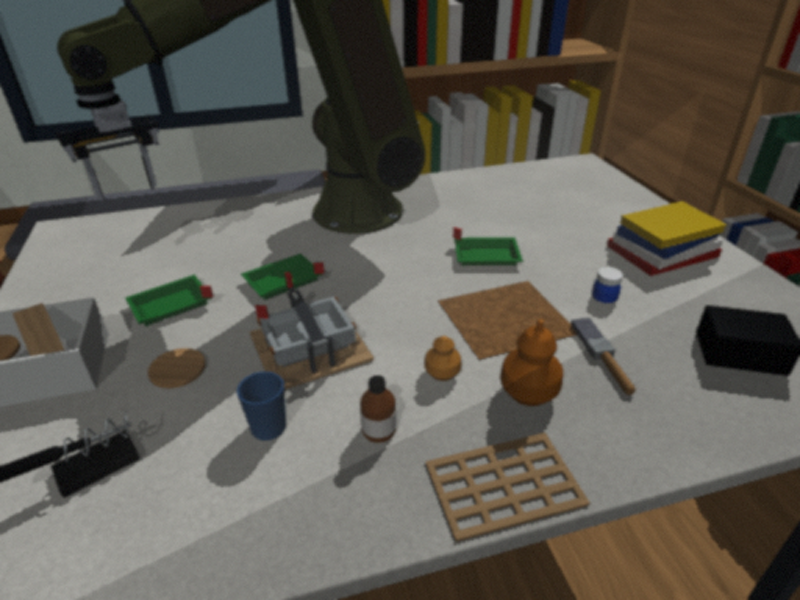

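View pics/top0.png

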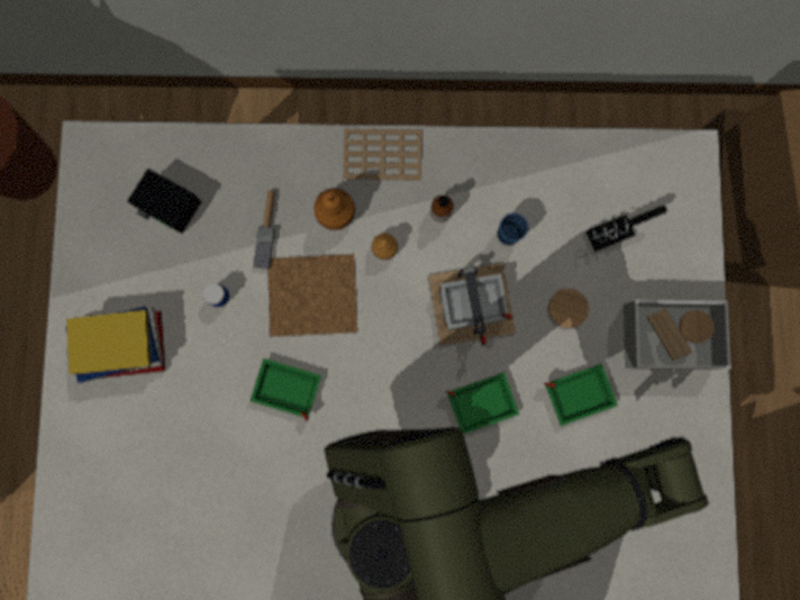

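The silver tray under the hasp on the plywood caddy (top image around (475,300), scene around (305,335)) fits the target. The three green trays, at top (285,387), (483,402) and (581,393), are decoys. I'll confirm with a crop.

```bash
cat > h.py <<'E'
import numpy as np,cv2,pickle
def proj(c,P):
    P=np.atleast_2d(P); M=np.linalg.inv(c["pose"]); q=P@M[:3,:3].T+M[:3,3]; q=q*[1,-1,-1]
    u=q@c["K"].T; return u[:,:2]/u[:,2:]
def back(c,uv,z):
    d=np.linalg.inv(c["K"])@[*uv,1]; d=c["pose"][:3,:3]@(d*[1,-1,-1]); o=c["pose"][:3,3]; return o+d*(z-o[2])/d[2]
def tri(cs,uvs):
    A=np.zeros((3,3));b=np.zeros(3)
    for c,uv in zip(cs,uvs):
        d=c["pose"][:3,:3]@((np.linalg.inv(c["K"])@[*uv,1])*[1,-1,-1]); d/=np.linalg.norm(d); Q=np.eye(3)-np.outer(d,d); A+=Q;b+=Q@c["pose"][:3,3]
    return np.linalg.solve(A,b)
def reds(img,x0,x1,y0,y1):
    h=cv2.cvtColor(img,cv2.COLOR_RGB2HSV).astype(int); m=(((h[...,0]<8)|(h[...,0]>172))&(h[...,1]>110)&(h[...,2]>50)).astype(np.uint8)
    k=np.zeros_like(m);k[y0:y1,x0:x1]=1; n,l,s,ce=cv2.connectedComponentsWithStats(m*k); return [(ce[i].round(2).tolist(),s[i].tolist()) for i in range(1,n) if s[i,4]>3]
E
python3 - <<'E'
from h import *
d=pickle.load(open("cam0.pkl","rb"))
s,t=d["scene"],d["top"]
print("S",reds(s["img"],140,240,160,250)); print("T",reds(t["img"],260,340,160,230))
a=cv2.resize(s["img"][165:265,150:250],(600,600),interpolation=cv2.INTER_CUBIC)
b=cv2.resize(t["img"][160:230,265:335],(600,600),interpolation=cv2.INTER_CUBIC)
im=np.clip(np.hstack([a,b]).astype(float)*1.5,0,255).astype(np.uint8)
cv2.imwrite("pics/crop1.png",cv2.resize(im,(800,400))[:,:,::-1])
E
```

```text
S [([203.56, 171.08], [201, 168, 6, 7, 39]), ([184.54, 178.85], [183, 174, 4, 10, 26]), ([167.33, 199.42], [164, 196, 8, 8, 52])]
T [([324.69, 202.0], [322, 201, 6, 3, 13]), ([309.15, 217.0], [308, 215, 3, 5, 13])]
```

View pics/crop1.png

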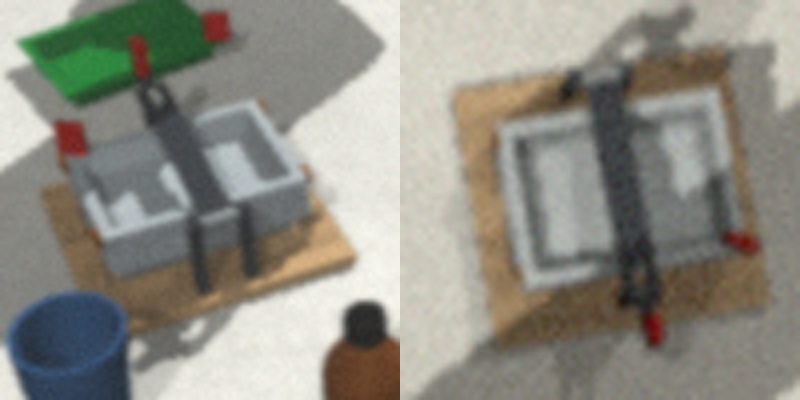

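The crop shows a silver top tray with the red pull tab at left-crop (71,138) / right-crop (742,242), and the hasp's red tab at (138,57) / (653,328). The green tray with its own tab at left-crop (215,25) is not the one meant.

```bash
cat > fit.py <<'E'
from h import *
from scipy.optimize import least_squares
d=pickle.load(open("cam0.pkl","rb"));s,t=d["scene"],d["top"]
R=lambda a:np.array([[np.cos(a),-np.sin(a),0],[np.sin(a),np.cos(a),0],[0,0,1]])
tc=lambda x,y:((x-400+.5)/5.714+265-.5,(y+.5)/5.714+160-.5)
sc=lambda x,y:((x+.5)/4+150-.5,(y+.5)/4+165-.5)
pts=[]
bd=lambda sx,sy:(sx*.09,sy*.095,.010)
rm=lambda sx,sy:(sx*.055,sy*.075,.062)
obs=[(t,bd(1,1),tc(455,88)),(t,bd(-1,1),tc(500,345)),(t,bd(-1,-1),tc(770,303)),(t,bd(1,-1),tc(725,50)),
(t,rm(1,1),tc(497,125)),(t,rm(1,-1),tc(715,90)),(t,rm(-1,1),tc(525,290)),
(s,rm(1,1),sc(308,172)),(s,rm(1,-1),sc(100,235)),(s,bd(1,1),sc(355,258)),
(t,(-.1,0,.0835),(309.15,217)),(s,(-.1,0,.0835),(184.54,178.85)),
(t,(-.05,-.068,.076),(324.69,202)),(s,(-.05,-.068,.076),(167.33,199.42))]
def f(p): return np.concatenate([proj(c,R(p[2])@np.array(P)+[p[0],p[1],0])[0]-uv for c,P,uv in obs])
r=least_squares(f,[.5,-.15,.1],loss="soft_l1")
print("caddy",r.x.round(4)); print(f(r.x).reshape(-1,2).round(2).tolist())
print("tri hasptab",tri([s,t],[obs[11][2],obs[10][2]]).round(4),"traytab",tri([s,t],[obs[13][2],obs[12][2]]).round(4))
W=lambda P:(R(r.x[2])@np.array(P)+[*r.x[:2],0]).round(4)
print("fit hasptab",W((-.1,0,.0835)),"hinge",W((.076,0,.068)),"traytab",W((-.05,-.068,.076)),"far",W((.055,.075,.062)))
m=np.array([back(t,((x+.5)*.64-.5,(y+.5)*.64-.5),.003)[:2] for x,y in[(268,255),(356,253),(358,332),(270,335)]])
print("mat",m.round(3).tolist(),m.mean(0).round(4))
for n,uv,z in[("gourd",(334,208),.08),("small",(385,246),.05),("varn",(442,206),.08),("cup",(513,229),.08),("jar",(215,295),.05)]:print(n,back(t,(uv[0]*.64,uv[1]*.64),z)[:2].round(3))
E
python3 fit.py
```

```text
caddy [ 0.5329 -0.2118  0.1723]
[[0.22, 0.25], [-0.01, 0.7], [1.06, 0.28], [0.71, -0.67], [0.24, -0.17], [1.02, -0.23], [0.2, -0.46], [0.14, 1.11], [0.81, 0.57], [0.33, -1.44], [-0.06, 1.2], [0.52, 3.03], [-0.27, 0.23], [0.31, -1.01]]
tri hasptab [ 0.4379 -0.2284  0.0969] traytab [ 0.4964 -0.2887  0.0734]
fit hasptab [ 0.4344 -0.2289  0.0835] hinge [ 0.6078 -0.1987  0.068 ] traytab [ 0.4953 -0.2873  0.076 ] far [ 0.5742 -0.1285  0.062 ]
mat [[0.65, 0.304], [0.658, 0.082], [0.458, 0.073], [0.448, 0.292]] [0.5533 0.1875]
gourd [0.753 0.132]
small [0.667 0.007]
varn [ 0.762 -0.13 ]
cup [ 0.707 -0.303]
jar [0.54 0.42]
```

Request:
{"name": "apply_moves", "arguments": {
  "deltas": [
    [90,1.4,1.6,0,0,0,0],
    [90,2.7,3.0,0,0,0,0],
    [90,3,3.4,0,0,0,-0.05],
    [90,3,3.4,0,0,0,-0.06],
    [90,3,3.4,0,0,0,-0.05],
    [90,3,3.4,-1,0,0,0],
    [90,3,3.4,-2,0,0,0],
    [90,3,3.4,-2,0,0,0],
    [90,2.3,2.5,-2,0,0,0],
    [90,1.4,1.6,-1,0,0,0]
  ],
  "grip_force": 8
}}

```text
time_s: 1.1
ee_pos: [0.4373, -0.2269, 0.1487]
eef_rot: [-3.14, 0.002, 0.173]
force: [-0.9, -0.6, 0.7]
grip_width: 0.061
grip_force: 0.0
```

Request:
{"name": "apply_moves", "arguments": {
  "deltas": [
    [90,0,0,0,0,0,0],
    [90,0,0,0,0,0,0]
  ]
}}

```text
time_s: 1.3
ee_pos: [0.4365, -0.2293, 0.1505]
eef_rot: [-3.141, 0.0, 0.172]
force: [0.0, -0.5, 0.8]
grip_width: 0.0609
grip_force: 0.0
```

Request:
{"name": "apply_moves", "arguments": {
  "deltas": [
    [130,0,0,-1,0,0,0],
    [130,0,0,-1.5,0,0,0],
    [130,0,0,-1.5,0,0,0],
    [130,0,0,-1,0,0,0],
    [130,0,0,-0.6,0,0,0],
    [130,0,0,0,0,0,0],
    [130,0,0,0,0,0,0]
  ]
}}

```text
time_s: 2.0
ee_pos: [0.4367, -0.2295, 0.0948]
eef_rot: [3.141, -0.0, 0.171]
force: [0.2, 0.2, -0.6]
grip_width: 0.0461
grip_force: 0.0
```

```bash
python3 - <<'E'
from h import *
from station import ctrl
s=ctrl.camera("scene");t=ctrl.camera("top")
a=cv2.resize(s["img"][150:225,140:240],(600,450),interpolation=cv2.INTER_CUBIC)
cv2.imwrite("pics/c2.png",np.clip(a*1.4,0,255).astype(np.uint8)[:,:,::-1])
E
```

```text
(no output)
```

View pics/c2.png

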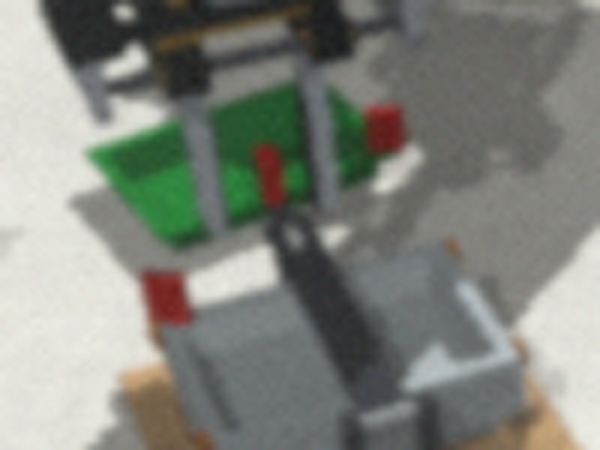

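The red hasp tab, at about (267,172) in the crop, sits centred between the two fingers with the tips just below it. Closing now.

Request:
{"name": "apply_moves", "arguments": {
  "deltas": [
    [255,0,0,0,0,0,0],
    [255,0,0,0,0,0,0],
    [255,0,0,0,0,0,0],
    [255,0,0,0,0,0,0],
    [255,0,0,0,0,0,0],
    [255,0,0,0,0,0,0]
  ],
  "grip_force": 8
}}

```text
time_s: 2.7
ee_pos: [0.4362, -0.2275, 0.0939]
eef_rot: [-3.138, 0.001, 0.171]
force: [0.4, 13.1, 0.6]
grip_width: 0.0098
grip_force: 8.0
```

```bash
python3 - <<'E'
import numpy as np
# arc of grasp: contact pt G0=(.4365,-.2295,.0885); hinge in caddy x
u=np.array([np.cos(.1723),np.sin(.1723)])
rx,rz=-.174,.0205
pos=lambda a:(rx*np.cos(a)+rz*np.sin(a),-rx*np.sin(a)+rz*np.cos(a))
prev=pos(0)
for a in np.arange(.1,2.16,.1):
    p=pos(a);dx=(p[0]-prev[0])*100;dz=(p[1]-prev[1])*100;print(round(a,2),np.round([dx*u[0],dx*u[1],dz],2));prev=p
E
```

```text
0.1 [0.29 0.05 1.73]
0.2 [0.46 0.08 1.69]
0.3 [0.62 0.11 1.63]
0.4 [0.78 0.14 1.56]
0.5 [0.93 0.16 1.48]
0.6 [1.07 0.19 1.38]
0.7 [1.2  0.21 1.26]
0.8 [1.32 0.23 1.13]
0.9 [1.42 0.25 0.99]
1.0 [1.51 0.26 0.85]
1.1 [1.59 0.28 0.69]
1.2 [1.65 0.29 0.52]
1.3 [1.69 0.29 0.35]
1.4 [1.72 0.3  0.18]
1.5 [1.73 0.3  0.01]
1.6 [ 1.72  0.3  -0.17]
1.7 [ 1.69  0.29 -0.34]
1.8 [ 1.65  0.29 -0.51]
1.9 [ 1.59  0.28 -0.68]
2.0 [ 1.52  0.26 -0.83]
2.1 [ 1.43  0.25 -0.98]
```

Request:
{"name": "apply_moves", "arguments": {
  "deltas": [
    [255,0,0.2,0,0,0,0],
    [255,0,0,0,0,0,0],
    [255,0.29,0.05,1.73,0,0,0],
    [255,0.46,0.08,1.69,0,0,0],
    [255,0.62,0.11,1.63,0,0,0],
    [255,0,0,0,0,0,0],
    [255,0,0,0,0,0,0]
  ]
}}

```text
time_s: 3.4
ee_pos: [0.4504, -0.2246, 0.1451]
eef_rot: [3.141, -0.0, 0.171]
force: [-1.2, 1.9, 1.5]
grip_width: 0.0099
grip_force: 8.0
```

Tracking well; continue the arc.

Request:
{"name": "apply_moves", "arguments": {
  "deltas": [
    [255,0.78,0.14,1.56,0,0,0],
    [255,0.93,0.16,1.48,0,0,0],
    [255,1.07,0.19,1.38,0,0,0],
    [255,1.2,0.21,1.26,0,0,0],
    [255,1.32,0.23,1.13,0,0,0],
    [255,1.42,0.25,0.99,0,0,0],
    [255,1.51,0.26,0.85,0,0,0],
    [255,0,0,0,0,0,0],
    [255,0,0,0,0,0,0]
  ]
}}

```text
time_s: 4.3
ee_pos: [0.5328, -0.2099, 0.2311]
eef_rot: [-3.141, -0.0, 0.171]
force: [-1.6, 4.7, 3.2]
grip_width: 0.0099
grip_force: 8.0
```

Request:
{"name": "apply_moves", "arguments": {
  "deltas": [
    [255,1.59,0.3,0.69,0,0,0],
    [255,1.65,0.31,0.52,0,0,0],
    [255,1.69,0.3,0.35,0,0,0],
    [255,1.72,0.3,0.18,0,0,0],
    [255,1.73,0.3,0.01,0,0,0],
    [255,1.72,0.3,-0.17,0,0,0],
    [255,1.69,0.29,-0.34,0,0,0],
    [255,1.65,0.29,-0.51,0,0,0],
    [255,0,0,0,0,0,0],
    [255,0,0,0,0,0,0]
  ]
}}

```text
time_s: 5.3
ee_pos: [0.6674, -0.1857, 0.2378]
eef_rot: [-3.14, -0.0, 0.172]
force: [-0.0, 6.6, 1.0]
grip_width: 0.01
grip_force: 8.0
```

Request:
{"name": "apply_moves", "arguments": {
  "deltas": [
    [255,1.59,0.28,-0.68,0,0,0],
    [255,1.52,0.26,-0.83,0,0,0],
    [255,1.43,0.25,-0.98,0,0,0],
    [255,0,0,0,0,0,0],
    [255,0,0,0,0,0,0]
  ]
}}

```text
time_s: 5.8
ee_pos: [0.7127, -0.1777, 0.2124]
eef_rot: [-3.14, 0.001, 0.172]
force: [1.2, 7.0, -0.9]
grip_width: 0.0099
grip_force: 8.0
```

Request:
{"name": "apply_moves", "arguments": {
  "deltas": [
    [120,0,0,0,0,0,0],
    [120,0,0,0,0,0,0],
    [120,0,0,0,0,0,0],
    [120,0,0,1,0,0,0],
    [120,0,0,2.5,0,0,0],
    [120,0,0,2.5,0,0,0],
    [120,-1.5,-0.8,1,0,0,0.1],
    [120,-3,-1.5,0,0,0,0.12],
    [120,-3,-1.5,0,0,0,0.12],
    [120,-3,-1.5,0,0,0,0.12]
  ]
}}

```text
time_s: 6.8
ee_pos: [0.6062, -0.2321, 0.2847]
eef_rot: [3.141, -0.0, 0.636]
force: [0.8, 0.1, 0.0]
grip_width: 0.0499
grip_force: 0.0
```

Request:
{"name": "apply_moves", "arguments": {
  "deltas": [
    [120,-3,-1.5,0,0,0,0.12],
    [120,-3,-1.5,0,0,0,0.12],
    [120,-3,-1.5,-2,0,0,0.12],
    [120,-2.2,-1,-3,0,0,0.12],
    [120,0,0,-3,0,0,0],
    [120,0,0,-2,0,0,0],
    [120,0,0,0,0,0,0],
    [120,0,0,0,0,0,0]
  ]
}}

```text
time_s: 7.6
ee_pos: [0.4958, -0.2869, 0.1852]
eef_rot: [3.14, 0.0, 1.111]
force: [0.5, 0.5, 0.9]
grip_width: 0.0496
grip_force: 0.0
```

```bash
python3 - <<'E'
from h import *
from station import ctrl
s=ctrl.camera("scene");t=ctrl.camera("top");pickle.dump(dict(scene=s,top=t),open("cam1.pkl","wb"))
print("S",reds(s["img"],140,260,130,250)); print("T",reds(t["img"],260,340,140,230)); o=ctrl.get_obs();print(o["ee_pos"],o["qpos"])
print(proj(s,o["ee_pos"]-[0,0,.025]),proj(t,o["ee_pos"]))
a=cv2.resize(s["img"][150:250,140:240],(600,600),interpolation=cv2.INTER_CUBIC)
b=cv2.resize(t["img"][150:240,260:350],(600,600),interpolation=cv2.INTER_CUBIC)
cv2.imwrite("pics/c3.png",np.clip(cv2.resize(np.hstack([a,b]),(800,400))*1.4,0,255).astype(np.uint8)[:,:,::-1])
E
```

```text
S [([203.92, 170.92], [201, 168, 7, 7, 38]), ([213.86, 198.23], [211, 192, 7, 13, 64]), ([167.19, 199.49], [164, 196, 8, 8, 47])]
T []
[ 0.49605465 -0.28687965  0.18562618] [-5.88214788e-01  3.88375823e-01  1.50960599e+00 -6.60136574e-05
  1.24111772e+00 -1.28364214e-01]
[[163.22374463 174.18551146]] [[329.26819158 199.03175208]]
```

View pics/c3.png

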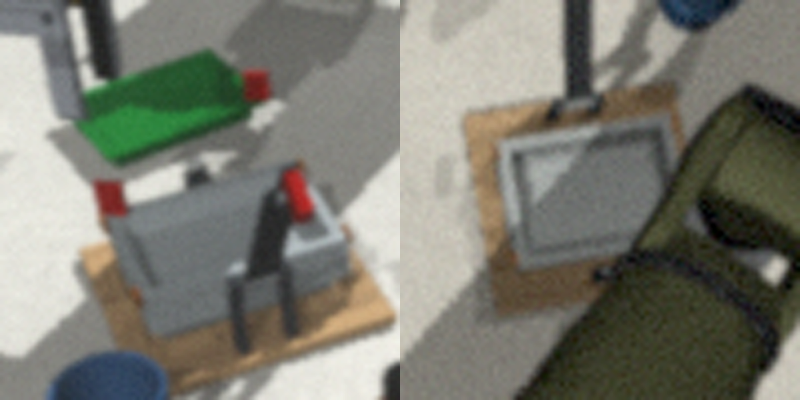

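The hasp leans back past its hinge (left crop, strap from (265,270) to its red tab at (297,195)). The tray with its tab at (108,197) is unmoved. Descending on the tab.

Request:
{"name": "apply_moves", "arguments": {
  "deltas": [
    [120,0,0,-2,0,0,0],
    [120,0,0,-3,0,0,0],
    [120,0,0,-2,0,0,0],
    [120,0,0,-1,0,0,0],
    [120,0,0,-0.8,0,0,0],
    [120,0,0,-0.4,0,0,0],
    [120,0,0,0,0,0,0],
    [120,0,0,0,0,0,0]
  ]
}}

```text
time_s: 8.5
ee_pos: [0.4958, -0.2868, 0.0927]
eef_rot: [3.14, 0.0, 1.111]
force: [0.7, 0.3, -0.1]
grip_width: 0.0498
grip_force: 0.0
```

```bash
python3 - <<'E'
from h import *
from station import ctrl
s=ctrl.camera("scene")
a=cv2.resize(s["img"][160:235,140:240],(800,600),interpolation=cv2.INTER_CUBIC)
cv2.imwrite("pics/c4.png",np.clip(a*1.4,0,255).astype(np.uint8)[:,:,::-1])
print(ctrl.get_obs()["ee_pos"])
E
```

```text
[ 0.49575522 -0.28679086  0.09263366]
```

View pics/c4.png

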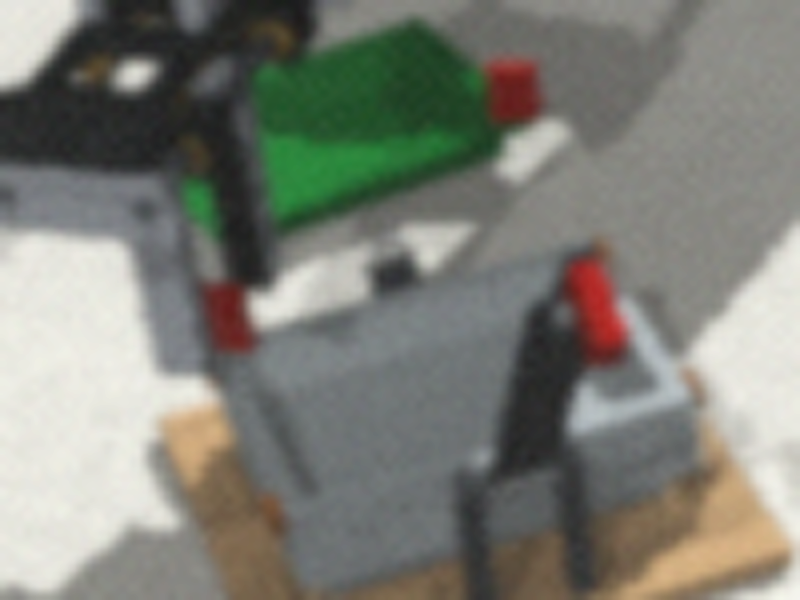

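```bash
python3 - <<'E'
from h import *
s=pickle.load(open("cam1.pkl","rb"))["scene"]
p=np.array([.4958,-.2868,.076]);print(proj(s,p),proj(s,p+[.005,0,0])-proj(s,p),proj(s,p+[0,.005,0])-proj(s,p))
for z in(.068,.076): print(back(s,(167.19,199.49),z))
# midpoint of finger tips seen in crop
print(proj(s,p*[1,1,0]+[0,0,.068]), (np.array([217,325])+.5)/8+[139.5,159.5])
E
```

```text
[[167.84396744 198.47928719]] [[0.12884697 0.98689664]] [[ 1.7359849  -0.29040685]]
[ 0.48905795 -0.28939291  0.068     ]
[ 0.50026859 -0.28900447  0.076     ]
[[168.25657024 200.6644236 ]] [166.6875 200.1875]
```

Request:
{"name": "apply_moves", "arguments": {
  "deltas": [
    [120,0.2,-0.1,0,0,0,0],
    [200,0,0,0,0,0,0],
    [255,0,0,0,0,0,0],
    [255,0,0,0,0,0,0],
    [255,0,0,0,0,0,0],
    [255,0,0,0,0,0,0]
  ],
  "grip_force": 4
}}

```text
time_s: 9.15
ee_pos: [0.4974, -0.2876, 0.0918]
eef_rot: [-3.142, -0.0, 1.111]
force: [-0.2, 0.4, -0.2]
grip_width: 0.0138
grip_force: 0.0
```

Request:
{"name": "apply_moves", "arguments": {
  "deltas": [
    [255,0,0,0,0,0,0],
    [255,0,0,0,0,0,0],
    [255,0,0,0,0,0,0]
  ],
  "grip_force": 4
}}

```text
time_s: 9.45
ee_pos: [0.4974, -0.2876, 0.0919]
eef_rot: [-3.142, 0.0, 1.111]
force: [0.2, 0.1, 0.6]
grip_width: 0.006
grip_force: 4.0
```

Request:
{"name": "apply_moves", "arguments": {
  "deltas": [
    [255,0,0,0,0,0,0],
    [255,0,0,0,0,0,0],
    [255,0.03,0.05,0.35,-0.0179,0.0089,0],
    [255,0,0,0,0,0,0],
    [255,0.03,0.05,0.35,-0.0179,0.0089,0],
    [255,0,0,0,0,0,0],
    [255,0,0,0,0,0,0]
  ],
  "grip_force": 45
}}

```text
time_s: 10.15
ee_pos: [0.4983, -0.2865, 0.0992]
eef_rot: [3.141, 0.04, 1.111]
force: [-0.6, -1.0, -2.0]
grip_width: 0.0061
grip_force: 45.0
```

Request:
{"name": "apply_moves", "arguments": {
  "deltas": [
    [255,0.03,0.05,0.35,-0.0179,0.0089,0],
    [255,0,0,0,0,0,0],
    [255,0.03,0.05,0.35,-0.0179,0.0089,0],
    [255,0,0,0,0,0,0],
    [255,0.03,0.05,0.35,-0.0179,0.0089,0],
    [255,0,0,0,0,0,0],
    [255,0,0,0,0,0,0]
  ]
}}

```text
time_s: 10.85
ee_pos: [0.499, -0.285, 0.1094]
eef_rot: [3.142, 0.1, 1.111]
force: [1.2, -0.3, -1.3]
grip_width: 0.0055
grip_force: 45.0
```

```bash
python3 - <<'E'
from h import *
from station import ctrl
s=ctrl.camera("scene"); o=ctrl.get_obs(); print(o["force"],o["moment"])
a=cv2.resize(s["img"][160:235,140:240],(800,600),interpolation=cv2.INTER_CUBIC)
cv2.imwrite("pics/c5.png",np.clip(a*1.4,0,255).astype(np.uint8)[:,:,::-1])
E
```

```text
[-0.41602845  0.93194874 -1.08009022] [-0.02678156  0.00941447  0.03465534]
```

View pics/c5.png

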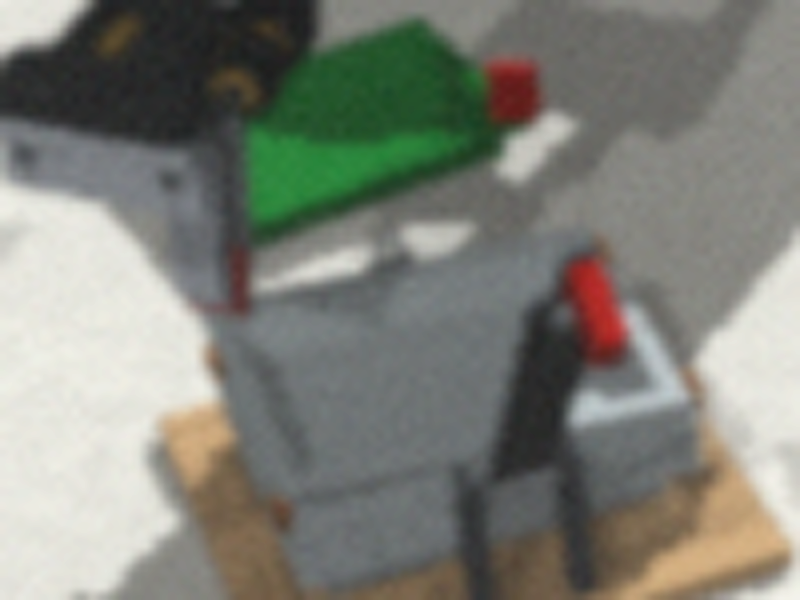

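The tab corner is up (about (230,310)), while the far corner near (690,385) is still down and the stack is unmoved. I'll tilt a bit more, then lift.

Request:
{"name": "apply_moves", "arguments": {
  "deltas": [
    [255,0.03,0.05,0.35,-0.0179,0.0089,0],
    [255,0,0,0,0,0,0],
    [255,0.03,0.05,0.35,-0.0179,0.0089,0],
    [255,0,0,0,0,0,0],
    [255,0,0,0.2,0,0,0],
    [255,0,0,0.2,0,0,0],
    [255,0,0,0,0,0,0]
  ],
  "grip_force": 60
}}

```text
time_s: 11.6
ee_pos: [0.4996, -0.2842, 0.1207]
eef_rot: [3.141, 0.14, 1.111]
force: [0.2, 0.4, -1.3]
grip_width: 0.0053
grip_force: 60.0
```

Request:
{"name": "apply_moves", "arguments": {
  "deltas": [
    [255,0,0,0.2,0,0,0],
    [255,0,0,0.2,0,0,0],
    [255,0,0,0.2,0,0,0],
    [255,0,0,0.2,0,0,0],
    [255,0,0,0,0,0,0]
  ]
}}

```text
time_s: 12.1
ee_pos: [0.4996, -0.2842, 0.1287]
eef_rot: [3.141, 0.14, 1.111]
force: [0.7, -0.1, -0.6]
grip_width: 0.0057
grip_force: 60.0
```

```bash
python3 - <<'E'
from h import *
from station import ctrl
s=ctrl.camera("scene"); o=ctrl.get_obs(); print(o["force"],o["moment"])
a=cv2.resize(s["img"][160:235,140:240],(800,600),interpolation=cv2.INTER_CUBIC)
cv2.imwrite("pics/c6.png",np.clip(a*1.4,0,255).astype(np.uint8)[:,:,::-1])
E
```

```text
[ 0.02910822 -0.76900352 -0.85415963] [-0.02898056 -0.04408613 -0.02681193]
```

View pics/c6.png

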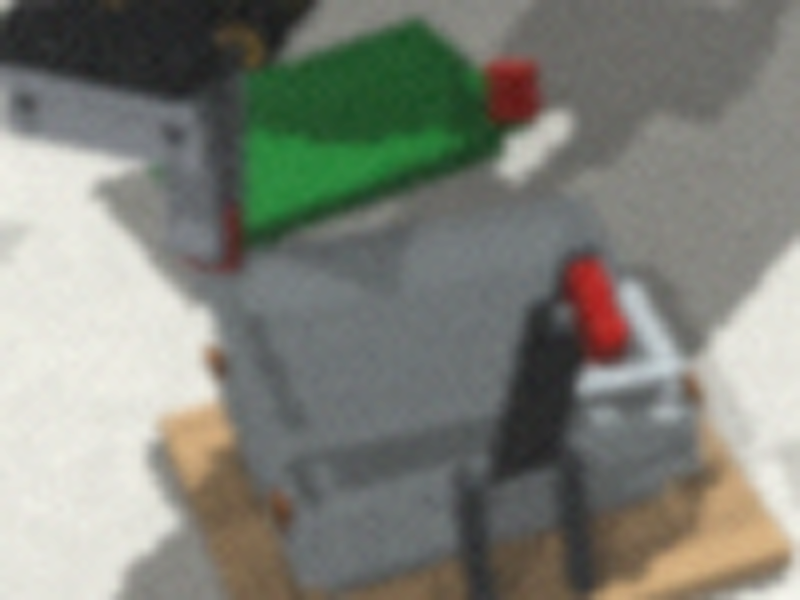

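Tray has come free; force is about its weight and the stack is still in place. Lifting clear and carrying it across.

Request:
{"name": "apply_moves", "arguments": {
  "deltas": [
    [255,0,0,0.5,0,0,0],
    [255,0,0,1,0,0,0],
    [255,0,0,1.2,0,0,0],
    [255,0,0,1.3,0,0,0],
    [255,0,0,1.3,0.02,-0.01,0],
    [255,0,0,1.3,0.02,-0.01,0],
    [255,0,0.5,1,0.02,-0.01,0],
    [255,0,1,0.4,0.02,-0.01,0],
    [255,0,1.5,0,0.02,-0.01,0],
    [255,0,2,0,0.0254,-0.0123,0]
  ]
}}

```text
time_s: 13.15
ee_pos: [0.4993, -0.2326, 0.2078]
eef_rot: [-3.141, -0.002, 1.11]
force: [0.4, 1.0, -1.4]
grip_width: 0.0055
grip_force: 60.0
```

Request:
{"name": "apply_moves", "arguments": {
  "deltas": [
    [255,0.1,2.5,0,0,0,0],
    [255,0.1,2.5,0,0,0,0],
    [255,0.1,2.5,0,0,0,0],
    [255,0.1,2.5,0,0,0,0],
    [255,0.2,2.5,0,0,0,0],
    [255,0.2,2.5,0,0,0,0],
    [255,0.2,2.5,0,0,0,0],
    [255,0.2,2.5,0,0,0,0],
    [255,0.2,2.5,0,0,0,0],
    [255,0.2,2.5,0,0,0,0]
  ]
}}

```text
time_s: 14.15
ee_pos: [0.5146, 0.0183, 0.2078]
eef_rot: [-3.14, -0.001, 1.111]
force: [-0.1, 0.6, -1.6]
grip_width: 0.0058
grip_force: 60.0
```

Request:
{"name": "apply_moves", "arguments": {
  "deltas": [
    [255,0,2.5,0,0,0,0],
    [255,0,2.3,0,0,0,0],
    [255,0,2,-0.4,0,0,0],
    [255,0,1.5,-0.4,0,0,0],
    [255,0,0.9,-0.4,0,0,0],
    [255,0,0.3,-0.2,0,0,0],
    [255,0,0,0,0,0,0],
    [255,0,0,0,0,0,0]
  ]
}}

```text
time_s: 14.95
ee_pos: [0.5156, 0.1104, 0.1944]
eef_rot: [-3.142, -0.0, 1.11]
force: [0.2, -0.3, -0.0]
grip_width: 0.0055
grip_force: 60.0
```

```bash
python3 - <<'E'
from h import *
from station import ctrl
s=ctrl.camera("scene");t=ctrl.camera("top");pickle.dump(dict(scene=s,top=t),open("cam2.pkl","wb")); o=ctrl.get_obs(); print(o["ee_pos"],o["force"],o["moment"])
a=cv2.resize(s["img"][130:250,160:370],None,fx=1.9*2,fy=1.9*2,interpolation=cv2.INTER_CUBIC)[:300*2,:800]
b=cv2.resize(t["img"][110:230,150:360],None,fx=3.8,fy=3.8,interpolation=cv2.INTER_CUBIC)
im=np.vstack([a[:456],b[:456]])[:,:798]
im=cv2.resize(im,(525,600))
cv2.imwrite("pics/c7.png",np.clip(im*1.4,0,255).astype(np.uint8)[:,:,::-1])
E
```

```text
[0.51565013 0.11036687 0.19450036] [-0.29792308  0.85029822 -0.85617759] [-0.15515394 -0.05772369  0.01953796]
```

View pics/c7.png

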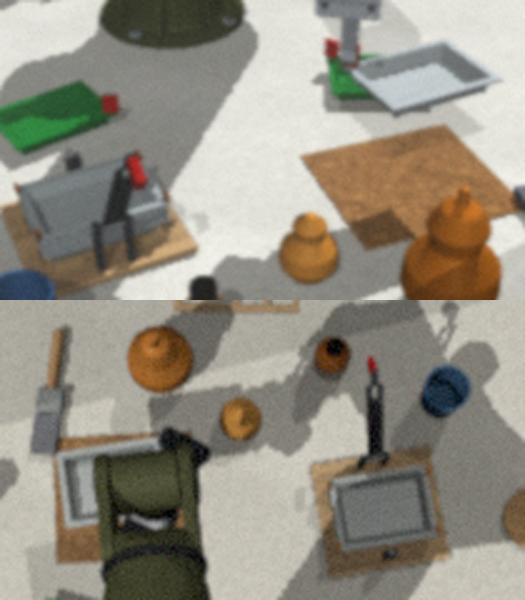

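The tray hangs over the mat; the stack, gourds and the open hasp look undisturbed. For the last view I'll overlay the expected level rim to check tilt and position.

```bash
python3 - <<'E'
from h import *
d=pickle.load(open("cam2.pkl","rb"));a=.1723
R=np.array([[np.cos(a),-np.sin(a)],[np.sin(a),np.cos(a)]])
C=np.array([.5156,.1104])+[.0365,.076]; z=.1945-.091+.062
P=np.array([[*(R@[x*.055,y*.075]+C),z] for x,y in[(1,1),(1,-1),(-1,-1),(-1,1)]])
out=[]
for n,x0,y0,w,f in(("scene",285,130,90,4.4),("top",165,160,90,4.4)):
    f=400/w; im=cv2.resize(d[n]["img"][y0:y0+int(w*1.2),x0:x0+w],(400,480),interpolation=cv2.INTER_CUBIC); im=np.clip(im*1.4,0,255).astype(np.uint8)
    q=(proj(d[n],P)+.5-[x0,y0])*[400/w,480/int(w*1.2)]; print(n,q.round(0).tolist())
    cv2.polylines(im,[q.round().astype(int)],True,(255,0,0),1); out.append(im)
cv2.imwrite("pics/c8.png",np.hstack(out)[:,:,::-1])
E
```

```text
scene [[340.0, 137.0], [146.0, 193.0], [54.0, 114.0], [238.0, 66.0]]
top [[33.0, 48.0], [218.0, 19.0], [239.0, 153.0], [52.0, 183.0]]
```

View pics/c8.png

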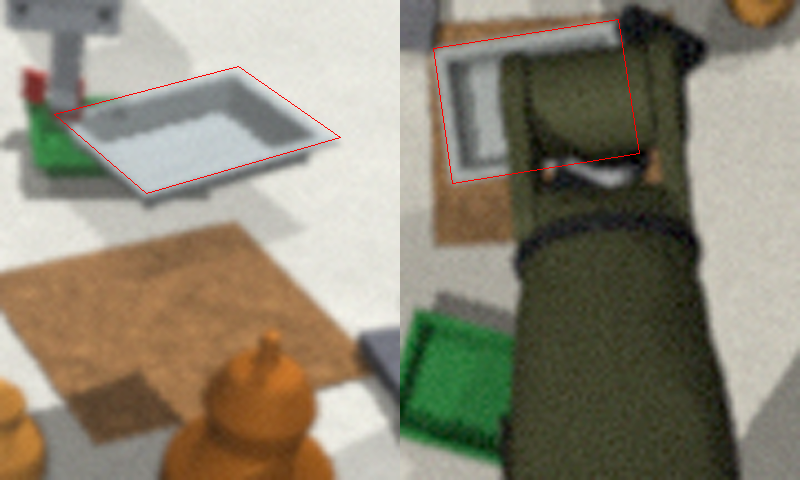

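The level rim overlay fits the tray in both views (left crop, far corner about (340,137); right crop, left edge about (435,48) to (452,183)). It is level and centred over the mat. Handing in.

Request:
{"name": "apply_moves", "arguments": {
  "deltas": [
    [255,0.1,0.1,0,0,0,0],
    [255,0,0,0,0,0,0],
    [255,0,0,0,0,0,0],
    [255,0,0,0,0,0,0],
    [255,0,0,0,0,0,0]
  ]
}}

```text
time_s: 15.55
ee_pos: [0.5165, 0.1119, 0.1943]
eef_rot: [-3.142, -0.0, 1.111]
force: [0.4, -1.0, -1.0]
grip_width: 0.0055
grip_force: 60.0
```

```bash
python3 -c "
from station import ctrl
print(ctrl.hand_in())"
```

```text
the job is handed in; nothing more can be done
None
```

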